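Roll the rolling pin onto the silicone mat

ROBOT

A 6-joint arm with a two-finger parallel gripper is mounted at the origin on the work surface. World frame = base frame: x ahead of the robot, y to its left, z up, the work surface at z = 0. Lengths are in m, angles in rad, forces in N, time in s.
With the tool pointing down it reaches from about 0.4 to 0.925 m from the base axis. Payload 12.5 kg.
Tool frame: the origin (TCP) lies midway between the tips of the shut fingers; the grasp point (between the pads) lies 19 mm behind it (robot.grip_depth is the z of the grasp point in the tool frame, in m); z points along the fingers, y is the direction in which the jaws open and shut (so a half turn about z gives the same grasp; the last joint's range is limited). The gripper opens to 95 mm and grips with 3 to 60 N. Pads are 20 mm wide; open, the fingers measure 119 mm over their backs; the gripper's body (75 mm by 180 mm) begins 59 mm behind the grasp point.
Start: joints at [-1.331, 0.491, 1.559, -0, 1.092, -0.106], TCP at [0.212, -0.588, 0.215] pointing down, gripper open.
Joint ranges: [-3.1, 3.1], [-0.84, 2.19], [0.05, 2.79], [-1.13, 4.28], [0.06, 2.93], [-2.69, 2.69]. Speed limits (rad/s): [2.22, 2.22, 2.79, 3.14, 3.14, 3.14].

INTERFACE

Orientations are given as a unit quaternion [w, x, y, z].
In Python, from cell import robot gives the robot as it stands.
- The arm moves only by the tool send_rows, never from a script. Its argument "moves" is a list of rows, each an object of numbers: "jaw": the closure, from 0 (fully open) to 1 (shut); "dx", "dy", "dz": the shift along the tool's x, y, z in cm; "ax", "ay", "az": the turn, a rotation vector about the tool's x, y, z in degrees. In form: [{"jaw": .., "dx": .., "dy": .., "dz": .., "ax": .., "ay": .., "az": ..}, ...]. A call has 1 to 8 rows; each row is the pose to reach, as a shift and turn from the pose commanded when the call began, along the tool's axes at that moment; what a row does not reach only later rows make up. A row lasts 1/8 s, in which the tool goes at most 62.5 mm and 10.7 degrees, less where a joint would pass 70% of its speed; a pose out of reach is approached as far as the arm can. A call with a gripper value outside its range is refused whole. The fingers move at their own pace and stop on an object; "force" is the grip in N (left out, the last holds). Time passes only in rows, so rows that repeat a pose let the fingers close. It gives the time, the measured TCP pose, the force and the opening at its end, in the units of the state.
- robot.sense(): the state, without advancing time (a new reading comes with each control period).
- robot.camera(name): name is "side" or "top"; returns the picture (400x640x3 uint8, red, green, blue); there is no depth.
- robot.get_calibration(name): a dict with "fx", "fy", "cx", "cy" (pixels), "dist" ([k1, k2, p1, p2, k3] as OpenCV has them; the pictures are not rectified), "extrinsics" (4x4, takes a point from camera to world coordinates). Camera axes: x right, y down, z forward; pixel columns grow to the right and rows downward; lengths in m; the calibration is good to about 2 mm. A picture is of the moment at which its call begins. get_calibration takes no time and is no camera call.
- robot.hand_in(): hands the job in, once; it reports no verdict.
The state is a dict: "clock": time; "joint_positions": joint angles; "qvel": joint speeds; "joint_efforts": joint torques, N m; "tcp_pos": TCP position; "orientation": TCP orientation; "contact_force": force on the tool from outside, world axes, zero at the start; "ft_torque": the same for the moment, N m; "grip_width": opening from 0.0 (shut) to 1.0 (fully open).
Only numpy, scipy, OpenCV 4.12 (cv2) and the standard library are available. Lean on these libraries where they do the work, as an engineer would, in place of code of your own. Each camera call takes 0.05 s, during which the arm holds its last target.

TASK

The rolling pin is lying loose on the bare steel counter. Roll it away from you with your fingertips on top of its barrel, onto the flat silicone mat, and stop it exactly along the middle of the mat, parallel to the mat's long edges, so that it lies still there when you let go. Do not pick it up, grip it or shove it from low down on its side, do not let it run on to the far edge of the mat, and leave the egg cup, pastry wheel and bowl where they are.

Things in the scene. Friction and masses are not known exactly. Their poses are not given: they have to be found in the camera images.
- pin: Beech rolling pin, 0.6 kg: smooth barrel 64 mm thick, 250 mm long, a handle 92 mm long and up to 29 mm thick at each end (clear of the counter). Origin at mid-length on its axis, 32 mm above what it lies on; y along the pin; x (at the start level, towards the mat) and z turn as it rolls. It rolls half as far as fingertips holding its top by friction: use several short strokes. Left at rest, it stays.
- mat: Flat dark grey silicone mat with a pale border line, fixed on the counter, 180 by 290 mm, 0.7 mm thin (the pin rolls over its edge as if it were flush). Origin at the centre of its underside; x the short way, away from the robot; y along its long edges. At the start the pin lies on bare steel on its -x side, axis 105 to 145 mm from the middle line, nearly parallel (4 degrees), centred within 15 mm.
- egg_cup: White ceramic egg cup standing on the counter, 65 mm high, 48 mm wide, beside the mat's +y end; to be left alone. Origin at the centre of its underside.
- pastry_wheel: Small beech pastry wheel lying flat beside the mat's -y end: handle 108 mm long, 23 mm thick, wheel 47 mm in diameter; to be left alone. Origin on the counter below the front end of the handle, x axis towards the wheel.
- bowl: Blue plastic bowl, 130 mm wide, 60 mm high, standing near the pin's handle end, towards the mat's +y; to be left alone. Origin at the centre of its underside.

How it is judged:
By the outcome, as a careful person would: the job done as asked, in the order asked, and still so for the second after the job is handed in, with the robot touching nothing.
It also fails if it takes over 61 s, if anything falls off the work surface, if the arm or the gripper's body presses on something with over 40 N, if the wrist force passes 120 N, or if a joint passes its speed limit or range.

## Working session

There is one attempt and no reset: what is moved stays moved. The work goes in short steps, Python scripts to look and compute and a tool call to move; the robot and the scene stay as the last step left them, time stands still between calls to the robot, and variables do not carry over. Pictures are saved under pics/ and viewed, and the job is handed in when it is done.

Besides the shell and the picture viewer there is one more tool, called after "Call:" in YAML: its name, and indented under it one key for each argument. send_rows: Moves the arm, as the interface text tells. Its arguments: {"type":"object","properties":{"moves":{"type":"array","items":{"type":"object","properties":{"jaw":{"type":"number"},"dx":{"type":"number"},"dy":{"type":"number"},"dz":{"type":"number"},"ax":{"type":"number"},"ay":{"type":"number"},"az":{"type":"number"}}}},"force":{"type":"number"}},"required":["moves"]}

```bash
mkdir -p pics; ls; python3 - <<'E'
from cell import robot
import cv2
print(robot.sense())
for n in ("top","side"):
    im=robot.camera(n); cv2.imwrite(f"pics/{n}0.png",im[:,:,::-1]); c=robot.get_calibration(n); print(n,c)
E
```

```text
pics
{'clock': 0.0, 'joint_positions': array([-1.33058752e+00,  4.91531633e-01,  1.55946682e+00,  4.68980729e-05,
        1.09169124e+00, -1.05608187e-01]), 'qvel': array([-0.00079077,  0.00085539,  0.00014876, -0.00185082, -0.0002788 ,
       -0.00060789]), 'joint_efforts': array([-2.86168543e-04, -6.12654090e+01, -2.58186883e+01,  6.92525133e-02,
        4.81729140e-02, -1.24153994e-04]), 'tcp_pos': array([ 0.21182094, -0.58774565,  0.21407312]), 'orientation': array([-5.48678019e-04,  9.85090246e-01,  1.72037515e-01, -1.61319258e-05]), 'contact_force': array([-0.69355429, -0.15215639,  0.21987592]), 'ft_torque': array([ 0.03906319,  0.02823669, -0.00301019]), 'grip_width': 1.0002115114661019}
top {'fx': 367.94920190439166, 'fy': 367.94920190439166, 'cx': 324.976902257834, 'cy': 205.7912118797584, 'dist': array([-0.04906096,  0.        ,  0.        ,  0.        ,  0.        ]), 'extrinsics': array([[ 0.02345671, -0.99396673,  0.10714443,  0.48124782],
       [-0.99971815, -0.023714  , -0.00112779,  0.0423518 ],
       [ 0.00366181, -0.10708778, -0.99424283,  0.8691064 ],
       [ 0.        ,  0.        ,  0.        ,  1.        ]])}
side {'fx': 433.7416797640299, 'fy': 433.7416797640299, 'cx': 317.18152507162876, 'cy': 186.93856352081065, 'dist': array([-0.07969327,  0.        ,  0.        ,  0.        ,  0.        ]), 'extrinsics': array([[-9.99940569e-01, -7.98062434e-03, -7.42756157e-03,
         5.48267032e-01],
       [-4.49834298e-05,  6.84301461e-01, -7.29199224e-01,
         8.69962552e-01],
       [ 1.09021563e-02, -7.29155553e-01, -6.84261151e-01,
         8.52990989e-01],
       [ 0.00000000e+00,  0.00000000e+00,  0.00000000e+00,
         1.00000000e+00]])}
```

View pics/top0.png

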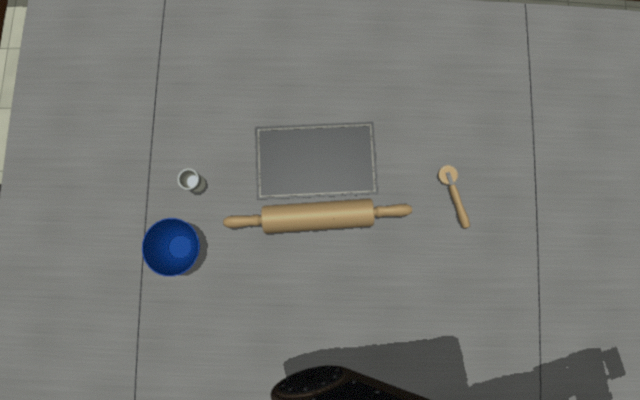

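View pics/side0.png

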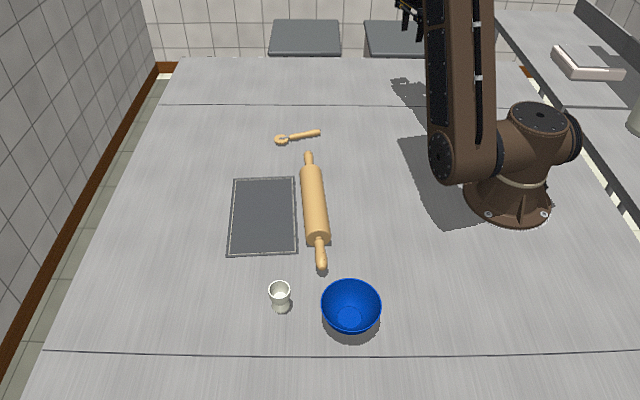

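```bash
cat > h.py <<'E'
import numpy as np, cv2
from cell import robot
def rays(n,px):
    c=robot.get_calibration(n);K=np.array([[c['fx'],0,c['cx']],[0,c['fy'],c['cy']],[0,0,1]])
    u=cv2.undistortPoints(np.array(px,float).reshape(-1,1,2),K,c['dist']).reshape(-1,2)
    E=c['extrinsics'];return E[:3,3],np.c_[u,np.ones(len(u))]@E[:3,:3].T
def onplane(n,px,z):
    o,d=rays(n,px);return (o+d*((z-o[2])/d[:,2])[:,None])[:,:2]
def wood(im):
    im=im.astype(int);return ((im[:,:,0]-im[:,:,2])>35).astype(np.uint8)
def pin(n,im,z=0.0325,xmin=0.3,bar=(0.0,0.0)):
    """axis points from silhouette of largest wooden blob, by image min-area rect / per-slice angular middle"""
    m=wood(im);k,l,st,ce=cv2.connectedComponentsWithStats(m)
    i=1+np.argmax(st[1:,4]);ys,xs=np.where(l==i)
    P=onplane(n,np.c_[xs,ys],z);return P,(l==i)
def edges(P):
    c=P.mean(0);w,v=np.linalg.eigh(np.cov((P-c).T));a=v[:,1]*np.sign(v[1,1])
    return c,a
E
cat > m.py <<'E'
import sys;from h import *
tag=sys.argv[1]
for n in ("top","side"):
    im=robot.camera(n);cv2.imwrite(f"pics/{n}{tag}.png",im[:,:,::-1])
    P,m=pin(n,im);c,a=edges(P);t=(P-c)@a
    # barrel: slices with wide extent
    nn=np.array([a[1],-a[0]]);s=(P-c)@nn;L=[]
    for b in np.arange(-.2,.2,.006):
        k=(t>=b)&(t<b+.006)
        if k.sum()>3:
            w=s[k].max()-s[k].min();L.append((b+.003,(s[k].max()+s[k].min())/2,w))
    L=np.array(L);B=L[L[:,2]>.045]
    pts=c+np.outer(B[:,0],a)+np.outer(B[:,1],nn)
    k,b0=np.polyfit(pts[:,1],pts[:,0],1)
    print(n,"blob t range",t.min(),t.max(),"mid",c+a*(t.min()+t.max())/2,"barrel ends y",pts[[0,-1],1],"axis x = %.4f + %.4f*y  at y=0.05: %.4f"%(b0,k,b0+k*.05))
E
python3 m.py 1; python3 - <<'E'
from h import *
for n in ("top","side"):
    im=cv2.cvtColor(cv2.imread(f"pics/{n}0.png"),cv2.COLOR_BGR2RGB)
    g=im.astype(int).sum(2)/3
    box=(245,390,110,202) if n=="top" else (220,301,170,262)
    m=np.zeros(g.shape,np.uint8);x0,x1,y0,y1=box;m[y0:y1,x0:x1]=(g[y0:y1,x0:x1]<105)
    k,l,st,ce=cv2.connectedComponentsWithStats(m);i=1+np.argmax(st[1:,4]);print(n,st[i])
    m=(l==i).astype(np.uint8)
    ys,xs=np.where(m);P=onplane(n,np.c_[xs,ys],0.0007)
    print(cv2.minAreaRect((P*1000).astype(np.float32)),P.mean(0))
    big=cv2.resize(im[y0-20:y1+20,x0-20:x1+20],None,fx=4,fy=4,interpolation=0);cv2.imwrite(f"pics/{n}z.png",big[:600,:800,::-1])
E
```

```text
top blob t range -0.21561764377264658 0.21565575086846273 mid [0.54887651 0.05855065] barrel ends y [-0.065877    0.18513664] axis x = 0.5543 + -0.0905*y  at y=0.05: 0.5498
top [ 259  126  112   55 2876]
((706.4625854492188, 67.61093139648438), (121.7536392211914, 268.68011474609375), 5.433684825897217) [0.72849762 0.0730446 ]
side [247 208  51  48 109]
((615.950439453125, 155.10179138183594), (197.41290283203125, 96.75507354736328), 55.312286376953125) [0.6211674  0.16707783]Traceback (most recent call last):
  File "m.py", line 14, in <module>
    k,b0=np.polyfit(pts[:,1],pts[:,0],1)
         ~~~~~~~~~~^^^^^^^^^^^^^^^^^^^^^
    raise TypeError("expected non-empty vector for x")
TypeError: expected non-empty vector for x
```

```bash
python3 - <<'E'
from h import *
im=cv2.imread("pics/topz.png");print(im.shape)
g=cv2.imread("pics/top0.png").mean(2)
print(g[112:140,315].astype(int)); print(g[188:206,315].astype(int)); print(g[160,248:265].astype(int),g[160,366:384].astype(int))
E
```

```text
(528, 740, 3)
[126 122 124 121 127 128 125 128 130 128 126 122 107 104 119 122 105 101
 100 100 100 101  98 103 104 102 101 102]
[114 116 116 114 125 141 131 117 116 122 124 127 126 121 102  96 104 114]
[126 129 129 124 125 127 125 115 104 110 128 131 112 102 101 102 101] [102 105 102 103 104 112 132 125 109 101 115 123 126 124 123 126 125 127]
```

View pics/topz.png

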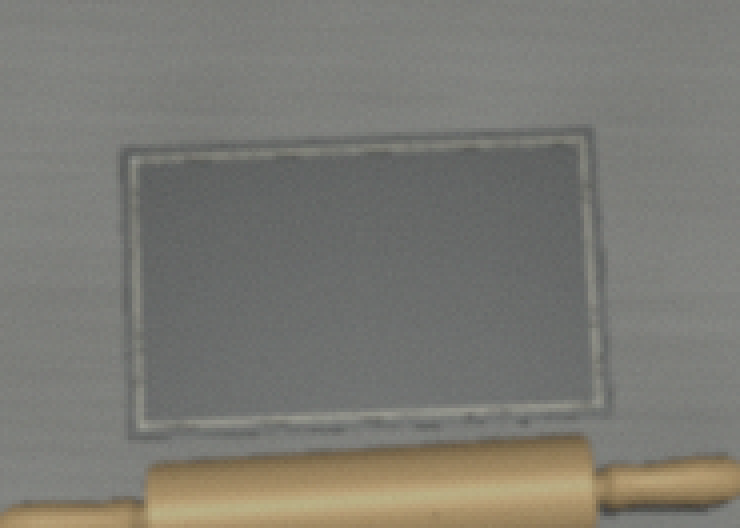

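```bash
cat > mat.py <<'E'
from h import *
C={"top":[(259.5,129.5),(371.2,125.5),(375,191.2),(260,196.5)],"side":[(232.5,180),(294.5,179),(295,249),(229.5,253.5)]}
def line_pts(n,im):
    g=im.astype(np.float32).mean(2);K=np.ones((9,9))
    th=cv2.morphologyEx(g,cv2.MORPH_TOPHAT,np.ones((7,7),np.uint8))
    out=[]
    for i in range(4):
        p,q=np.array(C[n][i]),np.array(C[n][(i+1)%4]);d=(q-p)/np.linalg.norm(q-p);nn=np.array([-d[1],d[0]])
        L=[]
        for f in np.linspace(.06,.94,60):
            o=p+f*(q-p);s=np.arange(-3.5,3.51,.25);S=(o+np.outer(s,nn)).astype(np.float32)
            v=cv2.remap(g,S[:,0].reshape(1,-1),S[:,1].reshape(1,-1),cv2.INTER_LINEAR)[0]
            j=np.argmax(v)
            w=np.clip(v-v.max()+12,0,None)*(abs(s-s[j])<2)
            L.append(o+nn*(w@s)/w.sum())
        out.append(np.array(L))
    return out
if __name__=="__main__":
  for n in ("top","side"):
    im=cv2.imread(f"pics/{n}0.png");Q=[];ims=cv2.resize(im,None,fx=4,fy=4,interpolation=0)
    lines=[]
    for L in line_pts(n,im):
        for x,y in L: cv2.circle(ims,(int(x*4+2),int(y*4+2)),1,(0,0,255),-1)
        P=onplane(n,L,.0007).astype(np.float32)
        l=cv2.fitLine(P,cv2.DIST_HUBER,0,.0005,.001).ravel();lines.append(l)
        r=np.cross(np.r_[l[:2],0],np.c_[P-l[2:],np.zeros(len(P))])[:,2];print(n,l,"rms mm",1000*np.median(abs(r)))
    cs=[]
    for i in range(4):
        a,b=lines[i],lines[(i+1)%4];t=np.linalg.solve(np.c_[a[:2],-b[:2]],b[2:]-a[2:]);cs.append(a[2:]+t[0]*a[:2])
    cs=np.array(cs);print(cs,"centre",cs.mean(0),"sides",np.linalg.norm(cs-np.roll(cs,-1,0),axis=1))
    for l in lines: print("  ang deg",np.degrees(np.arctan2(l[1],l[0]))%180)
    x,y=(C[n][0]);x=int(x*4);y=int(y*4);cv2.imwrite(f"pics/{n}fit.png",ims[y-60:y+400,x-60:x+580])
E
python3 mat.py
python3 - <<'E'
import re
s=open('h.py' if 0 else 'h.py').read()
s=s.replace("m=wood(im);k","m=wood(im)\n    if n=='side': m[:, 345:]=0;m[:140]=0;m[290:]=0;m[:,:150]=0\n    else: m[:,:200]=0;m[:,430:]=0\n    k")
open('h.py','w').write(s)
s=open('m.py').read().replace(">.045",">.05 if n=='top' else L[:,2]>.055")
s=s.replace("im=robot.camera(n)","im=robot.camera(n) if tag!='0' else cv2.imread(f'pics/{n}0.png')[:,:,::-1].copy()")
open('m.py','w').write(s)
E
python3 m.py 0
```

```text
top [ 0.07240316 -0.9973754   0.76875454  0.05967025] rms mm 0.20340350548958552
top [ 0.9988215   0.04853421  0.7029838  -0.07015079] rms mm 0.8830543144551228
top [ 0.07049462 -0.99751216  0.60393244  0.06768169] rms mm 0.27619199372619363
top [0.9974583  0.07125267 0.67379844 0.2032531 ] rms mm 0.1942753902375305
[[ 0.7779144  -0.0665098 ]
 [ 0.61397874 -0.07447568]
 [ 0.5947506   0.19760638]
 [ 0.75789523  0.2092605 ]] centre [0.68613476 0.06647035] sides [0.16412908 0.27276063 0.16356038 0.276496  ]
  ang deg 94.15203
  ang deg 2.7818983
  ang deg 94.042404
  ang deg 4.0859394
side [ 0.99919385  0.04014488  0.6974387  -0.08317513] rms mm 0.10922344569186393
side [ 0.05482649 -0.9984959   0.5913186   0.07410387] rms mm 0.3402515401718098
side [0.9971987  0.07479788 0.6746723  0.20095652] rms mm 0.3889971461954467
side [ 0.13566783 -0.99075437  0.7772235   0.05985117] rms mm 2.3476652367020456
[[ 0.60016924 -0.08708315]
 [ 0.5847237   0.19420967]
 [ 0.7570553   0.2071359 ]
 [ 0.79626495 -0.07920456]] centre [0.68455327 0.05876447] sides [0.28171656 0.17281568 0.28901258 0.19625391]
  ang deg 2.3007503
  ang deg 93.14291
  ang deg 4.289609
  ang deg 97.79724
top blob t range -0.2155289622155044 0.21574323832891748 mid [0.5488825  0.05855159] barrel ends y [-0.06606833  0.1789439 ] axis x = 0.5542 + -0.0906*y  at y=0.05: 0.5497
side blob t range -0.23899569036762516 0.19904011667585034 mid [0.54915159 0.0544259 ] barrel ends y [-0.0800301   0.18285017] axis x = 0.5540 + -0.0920*y  at y=0.05: 0.5494
```

```bash
cat > go.py <<'E'
import sys;from h import *
from scipy.spatial.transform import Rotation as R
# target: x y z, tool y-axis world angle deg
x,y,z,ang=map(float,sys.argv[1:5])
s=robot.sense();q=s['orientation'];M=R.from_quat([q[1],q[2],q[3],q[0]])
d=M.inv().apply(np.array([x,y,z])-s['tcp_pos'])*100
a=np.radians(ang);ty=np.array([np.cos(a),np.sin(a),0]);tz=np.array([0,0,-1.]);T=R.from_matrix(np.c_[np.cross(ty,tz),ty,tz])
print("tcp",s['tcp_pos'].round(4),"F",s['contact_force'].round(2),"clk",s['clock'],"w",round(s['grip_width'],3),"j",s['joint_positions'].round(2))
print("d cm",d.round(2),"rotvec deg",np.degrees((M.inv()*T).as_rotvec()).round(2))
E
python3 go.py 0.540 0.0585 0.10 -84.8; python3 go.py 0.540 0.0585 0.20 -84.8; tail -25 mat.py >/dev/null
```

```text
tcp [ 0.2118 -0.5879  0.2143] F [-0.79 -0.44  0.32] clk 0.2 w 0.998 j [-1.33  0.49  1.56 -0.    1.09 -0.11]
d cm [ 52.78 -49.68  11.46] rotvec deg [-0.04  0.   14.61]
tcp [ 0.2118 -0.5879  0.2143] F [-0.79 -0.44  0.32] clk 0.2 w 0.998 j [-1.33  0.49  1.56 -0.    1.09 -0.11]
d cm [ 52.78 -49.69   1.46] rotvec deg [-0.04  0.   14.61]
```

View pics/sidefit.png

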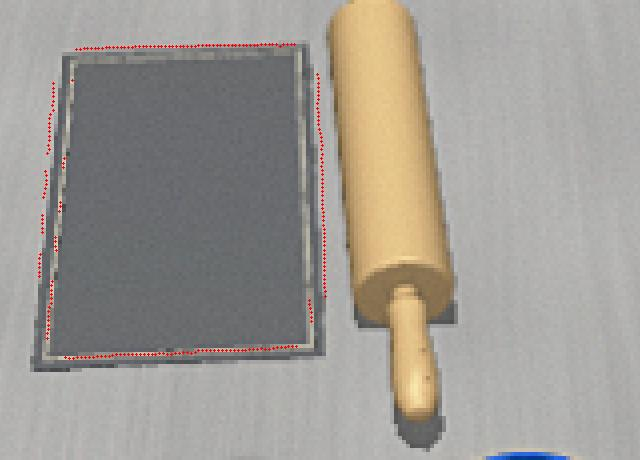

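View pics/topfit.png

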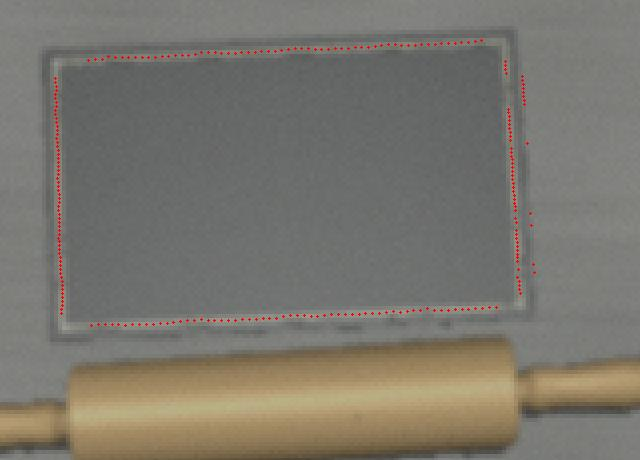

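```bash
sed -i 's/"side":\[.*\]}/"side":[(235.5,179.8),(292.0,178.5),(295,251.7),(229.3,253)]}/; s/-3.5,3.51,.25/-2,2.01,.25/; s/<2)/<1.6)/' mat.py; python3 mat.py
```

```text
top [ 0.07148941 -0.99744135  0.7677822   0.07264202] rms mm 0.20548986623331045
top [ 0.99766845  0.06824715  0.69363624 -0.06982953] rms mm 0.1184472867135078
top [ 0.07049462 -0.99751216  0.60393244  0.06768169] rms mm 0.27619199372619363
top [0.99764585 0.06857637 0.67944604 0.20353073] rms mm 0.15653845653496035
[[ 0.777582   -0.06408709]
 [ 0.61403525 -0.07527477]
 [ 0.5947434   0.19770843]
 [ 0.75801396  0.20893134]] centre [0.6860937  0.06681947] sides [0.16392894 0.27366403 0.16365586 0.27371877]
  ang deg 94.09954
  ang deg 3.9133153
  ang deg 94.042404
  ang deg 3.9322221
side [ 0.99928075  0.03792021  0.6958273  -0.07444706] rms mm 1.4321984759623207
side [ 0.07422014 -0.99724185  0.60510826  0.04424421] rms mm 0.3583383891620079
side [0.99718237 0.07501534 0.67513967 0.20099564] rms mm 0.4312795484988641
side [ 0.07058594 -0.9975057   0.7677052   0.0765931 ] rms mm 0.42799923356903746
[[ 0.6141725  -0.07754565]
 [ 0.59389687  0.19488396]
 [ 0.7584586   0.2072635 ]
 [ 0.7781721  -0.07132229]] centre [0.686175   0.06331988] sides [0.27318308 0.16502674 0.27928242 0.16411759]
  ang deg 2.173189
  ang deg 94.25642
  ang deg 4.3021035
  ang deg 94.047646
```

Call:
send_rows:
  moves:
    - {"jaw": 0,"dx": 4.4,"dy": -4.1,"dz": 0,"az": 3}
    - {"jaw": 0,"dx": 8.8,"dy": -8.3,"dz": 0,"az": 6}
    - {"jaw": 0,"dx": 13.2,"dy": -12.4,"dz": 0,"az": 9}
    - {"jaw": 0,"dx": 17.6,"dy": -16.6,"dz": 0,"az": 12}
    - {"jaw": 0,"dx": 22,"dy": -20.7,"dz": 0,"az": 14.6}
    - {"jaw": 0,"dx": 26.4,"dy": -24.8,"dz": 0,"az": 14.6}
    - {"jaw": 0,"dx": 30.8,"dy": -29,"dz": 0,"az": 14.6}
    - {"jaw": 0,"dx": 35.2,"dy": -33.1,"dz": 0,"az": 14.6}

```text
invalid input at $.moves[0]: expected keys jaw, dx, dy, dz, ax, ay, az
```

Call:
send_rows:
  moves:
    - {"jaw": 0,"dx": 4.4,"dy": -4.1,"dz": 0,"ax": 0,"ay": 0,"az": 3}
    - {"jaw": 0,"dx": 8.8,"dy": -8.3,"dz": 0,"ax": 0,"ay": 0,"az": 6}
    - {"jaw": 0,"dx": 13.2,"dy": -12.4,"dz": 0,"ax": 0,"ay": 0,"az": 9}
    - {"jaw": 0,"dx": 17.6,"dy": -16.6,"dz": 0,"ax": 0,"ay": 0,"az": 12}
    - {"jaw": 0,"dx": 22,"dy": -20.7,"dz": 0,"ax": 0,"ay": 0,"az": 14.6}
    - {"jaw": 0,"dx": 26.4,"dy": -24.8,"dz": 0,"ax": 0,"ay": 0,"az": 14.6}
    - {"jaw": 0,"dx": 30.8,"dy": -29,"dz": 0,"ax": 0,"ay": 0,"az": 14.6}
    - {"jaw": 0,"dx": 35.2,"dy": -33.1,"dz": 0,"ax": 0,"ay": 0,"az": 14.6}

```text
clock: 1.2
tcp_pos: [0.4314, -0.1555, 0.2148]
orientation: [0.0, 0.999, 0.045, 0.0]
contact_force: [0.9, -0.7, 0.2]
grip_width: 1.005
```

```bash
python3 go.py 0.540 0.0585 0.12 -84.8
```

```text
tcp [ 0.4314 -0.1555  0.2148] F [ 0.9  -0.65  0.24] clk 1.2 w 1.005 j [-0.49  0.25  1.95 -0.    0.94  0.99]
d cm [ 12.75 -20.33   9.48] rotvec deg [ 0.02 -0.02 -0.  ]
```

Call:
send_rows:
  moves:
    - {"jaw": 0,"dx": 3,"dy": -5,"dz": 0,"ax": 0,"ay": 0,"az": 0}
    - {"jaw": 0,"dx": 6,"dy": -10,"dz": 0,"ax": 0,"ay": 0,"az": 0}
    - {"jaw": 0,"dx": 9,"dy": -15,"dz": 1,"ax": 0,"ay": 0,"az": 0}
    - {"jaw": 0,"dx": 12,"dy": -18,"dz": 4,"ax": 0,"ay": 0,"az": 0}
    - {"jaw": 0,"dx": 12.4,"dy": -19,"dz": 8,"ax": 0,"ay": 0,"az": 0}
    - {"jaw": 0,"dx": 12.4,"dy": -19,"dz": 9,"ax": 0,"ay": 0,"az": 0}
    - {"jaw": 0,"dx": 12.4,"dy": -19,"dz": 9,"ax": 0,"ay": 0,"az": 0}

```text
clock: 2.08
tcp_pos: [0.5369, 0.0427, 0.1248]
orientation: [0.0, 0.999, 0.045, -0.0]
contact_force: [-0.4, -1.1, 0.7]
grip_width: 1.0
```

```bash
python3 go.py 0.540 0.0585 0.070 -84.8
```

```text
tcp [0.5369 0.0427 0.1248] F [-0.39 -1.11  0.75] clk 2.075 w 1.0 j [-0.04  0.48  1.87 -0.    0.79  1.44]
d cm [ 0.46 -1.55  5.48] rotvec deg [ 0.    0.05 -0.01]
```

Call:
send_rows:
  moves:
    - {"jaw": 0,"dx": 0.46,"dy": -1.55,"dz": 2,"ax": 0,"ay": 0,"az": 0}
    - {"jaw": 0,"dx": 0.46,"dy": -1.55,"dz": 4,"ax": 0,"ay": 0,"az": 0}
    - {"jaw": 0,"dx": 0.46,"dy": -1.55,"dz": 5.5,"ax": 0,"ay": 0,"az": 0}
    - {"jaw": 0,"dx": 0.46,"dy": -1.55,"dz": 5.8,"ax": 0,"ay": 0,"az": 0}
    - {"jaw": 0,"dx": 0.46,"dy": -1.55,"dz": 5.8,"ax": 0,"ay": 0,"az": 0}

```text
clock: 2.7
tcp_pos: [0.5405, 0.0587, 0.0672]
orientation: [0.0, 0.999, 0.045, 0.0]
contact_force: [-0.5, 0.3, 0.8]
grip_width: 1.003
```

```bash
python3 go.py 0.540 0.0585 0.064 -84.8; python3 m.py 2
```

```text
tcp [0.5405 0.0587 0.0672] F [-0.51  0.28  0.84] clk 2.7 w 1.003 j [-0.01  0.58  1.9  -0.    0.67  1.47]
d cm [-0.05  0.01  0.32] rotvec deg [ 0.01 -0.04 -0.02]
top blob t range -0.06493029262880418 0.04482013097232444 mid [ 0.56390605 -0.10175509] barrel ends y [-0.06680102 -0.0490119 ] axis x = 0.5506 + -0.1562*y  at y=0.05: 0.5428
side blob t range -0.223789573542989 0.14573202277476394 mid [0.55247557 0.08952358] barrel ends y [0.04466673 0.18230207] axis x = 0.5547 + -0.0982*y  at y=0.05: 0.5498
```

View pics/side2.png

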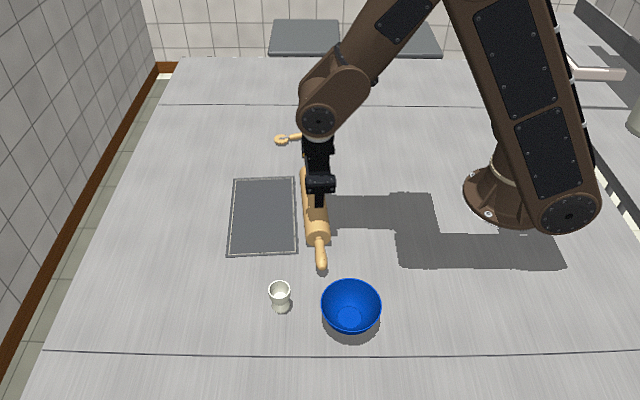

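View pics/top2.png

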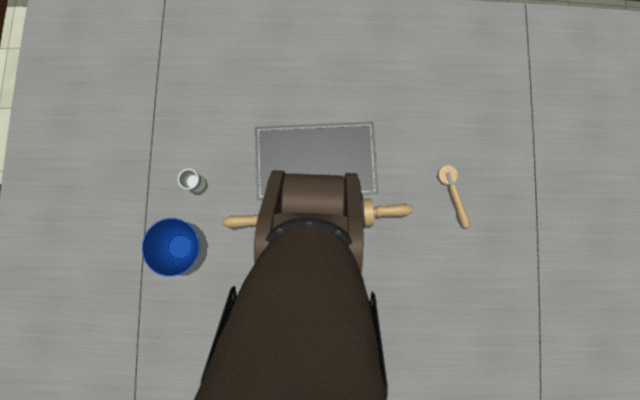

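Call:
send_rows:
  moves:
    - {"jaw": 0,"dx": 0,"dy": 0,"dz": 0.2,"ax": 0,"ay": 0,"az": 0}
    - {"jaw": 0,"dx": 0,"dy": 0,"dz": 0.35,"ax": 0,"ay": 0,"az": 0}
    - {"jaw": 0,"dx": 0,"dy": 0,"dz": 0.35,"ax": 0,"ay": 0,"az": 0}

```text
clock: 3.18
tcp_pos: [0.5412, 0.0591, 0.0641]
orientation: [0.0, 0.999, 0.046, 0.001]
contact_force: [0.3, 0.1, 9.4]
grip_width: 1.003
```

Call:
send_rows:
  moves:
    - {"jaw": 0,"dx": 0.2,"dy": 0,"dz": 0,"ax": 0,"ay": 0,"az": 0.1}
    - {"jaw": 0,"dx": 0.7,"dy": 0,"dz": 0,"ax": 0,"ay": 0,"az": 0.2}
    - {"jaw": 0,"dx": 1.4,"dy": 0,"dz": 0,"ax": 0,"ay": 0,"az": 0.4}
    - {"jaw": 0,"dx": 2.1,"dy": 0,"dz": 0,"ax": 0,"ay": 0,"az": 0.6}
    - {"jaw": 0,"dx": 2.8,"dy": 0,"dz": 0,"ax": 0,"ay": 0,"az": 0.8}
    - {"jaw": 0,"dx": 3.2,"dy": 0,"dz": 0,"ax": 0,"ay": 0,"az": 1}
    - {"jaw": 0,"dx": 3.4,"dy": 0,"dz": 0,"ax": 0,"ay": 0,"az": 1}
    - {"jaw": 0,"dx": 3.4,"dy": 0,"dz": 0,"ax": 0,"ay": 0,"az": 1}

```text
clock: 4.18
tcp_pos: [0.5751, 0.0622, 0.0641]
orientation: [0.0, 0.999, 0.037, 0.001]
contact_force: [0.4, 0.0, 9.5]
grip_width: 0.998
```

```bash
cat > m2.py <<'E'
import sys;from h import *
tag=sys.argv[1]
im=robot.camera("top");cv2.imwrite(f"pics/top{tag}.png",im[:,:,::-1])
m=wood(im)[:];m[:,430:]=0;m[:,:200]=0
ys,xs=np.where(m);P0=onplane("top",np.c_[xs,ys],.0325)
cx=robot  # column slices of handles
L=[]
for c in range(200,430):
    y=np.where(m[:,c])[0]
    if len(y)>=3 and len(y)<=16: L.append((c,(y.min()+y.max())/2,len(y)))
L=np.array(L);P=onplane("top",L[:,:2],.0325)
k=(P[:,1]<P0[:,1].min()+.080)|(P[:,1]>P0[:,1].max()-.080);P=P[k]
l=cv2.fitLine(P.astype(np.float32),cv2.DIST_HUBER,0,.001,.001).ravel();s=l[0]/l[1]
t=np.array([P0[:,1].min(),P0[:,1].max()]);ym=t.mean();xa=l[2]+s*(ym-l[3])
n=np.array([.99747,.0711]);e=np.array([xa,ym])-[.6861,.0665]
print("pin mid",xa.round(4),ym.round(4),"ends y",t.round(4),"ang",(90-np.degrees(np.arctan(s))).round(2),"(mat 94.08) perp %.4f along %.4f"%(e@n,e@[-.0711,.99747]))
s=robot.sense();print("tcp",s['tcp_pos'].round(4),"F",s['contact_force'].round(2),"clk",round(s['clock'],2))
print("tcp ahead of axis %.4f"%(((s['tcp_pos'][:2]-[xa,ym])@n)))
E
python3 m2.py 3
```

```text
pin mid 0.5666 0.0604 ends y [-0.1537  0.2744] ang 95.32 (mat 94.08) perp -0.1196 along 0.0024
tcp [0.575  0.0622 0.0641] F [0.25 1.04 9.81] clk 4.22
tcp ahead of axis 0.0085
```

```bash
sed 's/im=robot.camera("top");.*/im=cv2.imread("pics\/top0.png")[:,:,::-1].copy()/' m2.py > m20.py; python3 m20.py x
```

```text
pin mid 0.5488 0.0587 ends y [-0.156   0.2734] ang 95.25 (mat 94.08) perp -0.1375 along 0.0020
tcp [0.575  0.0622 0.0641] F [0.25 1.04 9.81] clk 4.22
tcp ahead of axis 0.0264
```

Call:
send_rows:
  moves:
    - {"jaw": 0,"dx": 0,"dy": 0,"dz": -0.3,"ax": 0,"ay": 0,"az": 0}
    - {"jaw": 0,"dx": 0,"dy": 0,"dz": -0.8,"ax": 0,"ay": 0,"az": 0}
    - {"jaw": 0,"dx": -1,"dy": 0,"dz": -0.8,"ax": 0,"ay": 0,"az": 0}
    - {"jaw": 0,"dx": -1.8,"dy": 0,"dz": -0.8,"ax": 0,"ay": 0,"az": 0}
    - {"jaw": 0,"dx": -1.8,"dy": 0,"dz": -0.8,"ax": 0,"ay": 0,"az": 0}
    - {"jaw": 0,"dx": -1.8,"dy": 0,"dz": -0.2,"ax": 0,"ay": 0,"az": 0}
    - {"jaw": 0,"dx": -1.8,"dy": 0,"dz": 0,"ax": 0,"ay": 0,"az": 0}
    - {"jaw": 0,"dx": -1.8,"dy": 0,"dz": 0,"ax": 0,"ay": 0,"az": 0}

```text
clock: 5.22
tcp_pos: [0.5575, 0.0609, 0.064]
orientation: [0.0, 0.999, 0.037, 0.002]
contact_force: [-0.3, 0.2, 12.7]
grip_width: 1.003
```

```bash
python3 m2.py 4
```

```text
pin mid 0.567 0.0604 ends y [-0.1537  0.2744] ang 95.29 (mat 94.08) perp -0.1193 along 0.0024
tcp [0.5575 0.0609 0.064 ] F [-0.64  0.03 13.18] clk 5.28
tcp ahead of axis -0.0094
```

Call:
send_rows:
  moves:
    - {"jaw": 0,"dx": 0.2,"dy": 0,"dz": 0,"ax": 0,"ay": 0,"az": 0.2}
    - {"jaw": 0,"dx": 0.7,"dy": 0,"dz": 0,"ax": 0,"ay": 0,"az": 0.6}
    - {"jaw": 0,"dx": 1.4,"dy": 0,"dz": 0,"ax": 0,"ay": 0,"az": 1.2}
    - {"jaw": 0,"dx": 2.1,"dy": 0,"dz": 0,"ax": 0,"ay": 0,"az": 1.8}
    - {"jaw": 0,"dx": 2.8,"dy": 0,"dz": 0,"ax": 0,"ay": 0,"az": 2.4}
    - {"jaw": 0,"dx": 3.3,"dy": 0,"dz": 0,"ax": 0,"ay": 0,"az": 2.8}
    - {"jaw": 0,"dx": 3.6,"dy": 0,"dz": 0,"ax": 0,"ay": 0,"az": 3}
    - {"jaw": 0,"dx": 3.6,"dy": 0,"dz": 0,"ax": 0,"ay": 0,"az": 3}

```text
clock: 6.28
tcp_pos: [0.5934, 0.0638, 0.064]
orientation: [-0.0, 1.0, 0.011, 0.001]
contact_force: [-0.0, 2.3, 11.8]
grip_width: 1.003
```

```bash
python3 m2.py 5
```

```text
pin mid 0.5853 0.0609 ends y [-0.1537  0.2755] ang 95.28 (mat 94.08) perp -0.1009 along 0.0016
tcp [0.5933 0.0638 0.0641] F [-1.05  3.21 12.41] clk 6.33
tcp ahead of axis 0.0082
```

```bash
python3 go.py 0.5795 0.1236 0.0641 -84.7
```

```text
tcp [0.5933 0.0638 0.0641] F [-1.05  3.21 12.41] clk 6.325 w 1.0 j [-0.    0.63  1.77  0.    0.73  1.55]
d cm [-1.25 -6.01 -0.01] rotvec deg [ 0.01 -0.17 -4.06]
```

Call:
send_rows:
  moves:
    - {"jaw": 0,"dx": 0,"dy": 0,"dz": -0.3,"ax": 0,"ay": 0,"az": 0}
    - {"jaw": 0,"dx": 0,"dy": 0,"dz": -1,"ax": 0,"ay": 0,"az": 0}
    - {"jaw": 0,"dx": -0.6,"dy": -3,"dz": -1,"ax": 0,"ay": 0,"az": -2}
    - {"jaw": 0,"dx": -1.25,"dy": -6,"dz": -1,"ax": 0,"ay": 0,"az": -4}
    - {"jaw": 0,"dx": -1.25,"dy": -6,"dz": -1,"ax": 0,"ay": 0,"az": -4}
    - {"jaw": 0,"dx": -1.25,"dy": -6,"dz": -0.2,"ax": 0,"ay": 0,"az": -4}
    - {"jaw": 0,"dx": -1.25,"dy": -6,"dz": 0.05,"ax": 0,"ay": 0,"az": -4}
    - {"jaw": 0,"dx": -1.25,"dy": -6,"dz": 0.05,"ax": 0,"ay": 0,"az": -4}

```text
clock: 7.32
tcp_pos: [0.58, 0.1228, 0.064]
orientation: [-0.0, 0.999, 0.045, 0.002]
contact_force: [0.1, 4.8, 18.0]
grip_width: 0.998
```

```bash
python3 m2.py 6;python3 go.py 0.5795 0.1236 0.0641 -84.7
```

```text
pin mid 0.596 -0.0483 ends y [-0.1537  0.057 ] ang 95.54 (mat 94.08) perp -0.0981 along -0.1081
tcp [0.58   0.1228 0.064 ] F [ 0.68  3.64 16.9 ] clk 7.38
tcp ahead of axis -0.0038
tcp [0.58   0.1228 0.064 ] F [ 0.68  3.64 16.9 ] clk 7.375 w 0.998 j [0.1  0.63 1.78 0.   0.73 1.58]
d cm [-0.04 -0.09 -0.01] rotvec deg [-0.02 -0.24 -0.17]
```

View pics/top6.png

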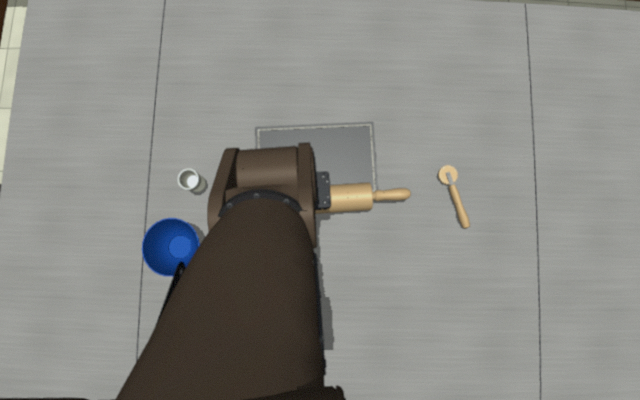

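Call:
send_rows:
  moves:
    - {"jaw": 0,"dx": 0,"dy": 0,"dz": 0.05,"ax": 0,"ay": 0,"az": 0}
    - {"jaw": 0,"dx": 0,"dy": 0.1,"dz": 0.05,"ax": 0,"ay": 0,"az": 0.5}
    - {"jaw": 0,"dx": 0,"dy": 0.2,"dz": 0.05,"ax": 0,"ay": 0,"az": 1}
    - {"jaw": 0,"dx": 0,"dy": 0.3,"dz": 0.05,"ax": 0,"ay": 0,"az": 1.5}
    - {"jaw": 0,"dx": 0,"dy": 0.4,"dz": 0.05,"ax": 0,"ay": 0,"az": 2}
    - {"jaw": 0,"dx": 0,"dy": 0.4,"dz": 0.05,"ax": 0,"ay": 0,"az": 2}

```text
clock: 8.12
tcp_pos: [0.5806, 0.1196, 0.064]
orientation: [-0.001, 1.0, 0.027, 0.003]
contact_force: [-1.0, 10.3, 21.4]
grip_width: 1.004
```

```bash
cat > m3.py <<'E'
# visible -y part of pin: compare handle tip & axis in top image
import sys;from h import *
tag=sys.argv[1]
im=robot.camera("top");cv2.imwrite(f"pics/top{tag}.png",im[:,:,::-1])
m=wood(im);m[:,430:]=0;m[:,:200]=0
def mid(a,b):
    L=[(c,(np.where(m[:,c])[0].min()+np.where(m[:,c])[0].max())/2) for c in range(a,b)]
    return onplane("top",L,.0325)
A=mid(388,405).mean(0);B=mid(332,366).mean(0);xs=np.where(m)[1]
d=A-B;print("handle mid",A.round(4),"barrel mid",B.round(4),"ang",(90-np.degrees(np.arctan(d[0]/d[1]))).round(2),"tip",onplane("top",[(xs.max(),195)],.0325).round(4))
s=robot.sense();print(s['tcp_pos'].round(4),s['contact_force'].round(2),s['clock'])
E
python3 m3.py 7; sed 's/im=robot.camera("top");.*/im=cv2.imread("pics\/top6.png")[:,:,::-1].copy()/' m3.py > m30.py; python3 m30.py x
```

```text
handle mid [ 0.6024 -0.1213] barrel mid [ 0.5925 -0.0121] ang 95.22 tip [[ 0.6011 -0.1537]]
[0.5806 0.1196 0.064 ] [-0.58 10.6  21.61] 8.175
handle mid [ 0.603  -0.1213] barrel mid [ 0.5928 -0.0121] ang 95.33 tip [[ 0.6011 -0.1537]]
[0.5806 0.1196 0.064 ] [-0.58 10.6  21.61] 8.175
```

```bash
python3 go.py 0.5798 0.1236 0.0641 -56.8
```

```text
tcp [0.5806 0.1196 0.064 ] F [-0.58 10.6  21.61] clk 8.175 w 1.004 j [0.09 0.63 1.78 0.   0.72 1.61]
d cm [-0.05 -0.4  -0.01] rotvec deg [ -0.    -0.31 -30.07]
```

Call:
send_rows:
  moves:
    - {"jaw": 0,"dx": 0,"dy": 0,"dz": -0.5,"ax": 0,"ay": 0,"az": 0}
    - {"jaw": 0,"dx": 0,"dy": -0.2,"dz": -1.2,"ax": 0,"ay": 0,"az": 0}
    - {"jaw": 0,"dx": -0.05,"dy": -0.4,"dz": -1.2,"ax": 0,"ay": 0,"az": -10}
    - {"jaw": 0,"dx": -0.05,"dy": -0.4,"dz": -1.2,"ax": 0,"ay": 0,"az": -20}
    - {"jaw": 0,"dx": -0.05,"dy": -0.4,"dz": -1.2,"ax": 0,"ay": 0,"az": -30}
    - {"jaw": 0,"dx": -0.05,"dy": -0.4,"dz": -1.2,"ax": 0,"ay": 0,"az": -30}
    - {"jaw": 0,"dx": -0.05,"dy": -0.4,"dz": -1.2,"ax": 0,"ay": 0,"az": -30}

```text
clock: 9.05
tcp_pos: [0.5779, 0.1229, 0.074]
orientation: [0.0, 0.959, 0.284, -0.0]
contact_force: [-0.1, -0.2, -0.4]
grip_width: 0.998
```

```bash
python3 m3.py 8; python3 go.py 0.5798 0.1236 0.0620 -56.8
```

```text
handle mid [ 0.6022 -0.1213] barrel mid [ 0.5921 -0.0121] ang 95.29 tip [[ 0.6011 -0.1537]]
[0.5779 0.123  0.074 ] [-0.89  0.38  0.15] 9.1
tcp [0.5779 0.123  0.074 ] F [-0.89  0.38  0.15] clk 9.1 w 1.004 j [ 0.1   0.62  1.78 -0.    0.75  1.09]
d cm [0.19 0.05 1.2 ] rotvec deg [-0.    0.01 -0.19]
```

Call:
send_rows:
  moves:
    - {"jaw": 0,"dx": 0.18,"dy": 0.05,"dz": 0.4,"ax": 0,"ay": 0,"az": 0}
    - {"jaw": 0,"dx": 0.18,"dy": 0.05,"dz": 0.8,"ax": 0,"ay": 0,"az": 0}
    - {"jaw": 0,"dx": 0.18,"dy": 0.05,"dz": 1.1,"ax": 0,"ay": 0,"az": 0}
    - {"jaw": 0,"dx": 0.18,"dy": 0.05,"dz": 1.25,"ax": 0,"ay": 0,"az": 0}
    - {"jaw": 0,"dx": 0.18,"dy": 0.05,"dz": 1.25,"ax": 0,"ay": 0,"az": 0}

```text
clock: 9.72
tcp_pos: [0.5797, 0.1237, 0.0616]
orientation: [0.0, 0.958, 0.286, -0.0]
contact_force: [-0.1, 0.9, 0.7]
grip_width: 0.998
```

```bash
python3 m3.py 9; python3 go.py 0.5798 0.1236 0.0620 -56.8
```

```text
handle mid [ 0.6022 -0.1213] barrel mid [ 0.592  -0.0121] ang 95.35 tip [[ 0.6011 -0.1537]]
[0.5797 0.1237 0.0617] [-0.67 -0.28 -0.04] 9.775
tcp [0.5797 0.1237 0.0617] F [-0.67 -0.28 -0.04] clk 9.775 w 1.001 j [ 0.1   0.63  1.78 -0.    0.73  1.09]
d cm [-0.    0.01 -0.03] rotvec deg [ 0.01 -0.    0.01]
```

Call:
send_rows:
  moves:
    - {"jaw": 0,"dx": 0,"dy": 0,"dz": 0.1,"ax": 0,"ay": 0,"az": 0}
    - {"jaw": 0,"dx": 0,"dy": 0,"dz": 0.1,"ax": 0,"ay": 0,"az": 0.7}
    - {"jaw": 0,"dx": 0,"dy": 0,"dz": 0.1,"ax": 0,"ay": 0,"az": 1.4}
    - {"jaw": 0,"dx": 0,"dy": 0,"dz": 0.1,"ax": 0,"ay": 0,"az": 2}
    - {"jaw": 0,"dx": 0,"dy": 0,"dz": 0.1,"ax": 0,"ay": 0,"az": 2}

```text
clock: 10.4
tcp_pos: [0.5802, 0.1236, 0.0613]
orientation: [0.0, 0.963, 0.269, 0.001]
contact_force: [-0.3, -0.6, 6.1]
grip_width: 0.998
```

```bash
python3 m3.py 10; python3 go.py 0.5798 0.1236 0.0620 -56.8
```

```text
handle mid [ 0.6021 -0.1213] barrel mid [ 0.5924 -0.0121] ang 95.1 tip [[ 0.6011 -0.1537]]
[0.5802 0.1236 0.0613] [-0.79 -1.3   6.41] 10.45
tcp [0.5802 0.1236 0.0613] F [-0.79 -1.3   6.41] clk 10.45 w 1.001 j [ 0.1   0.64  1.78 -0.    0.73  1.12]
d cm [-0.03 -0.02 -0.07] rotvec deg [ 0.06 -0.06 -1.96]
```

Call:
send_rows:
  moves:
    - {"jaw": 0,"dx": 0,"dy": 0,"dz": 0.05,"ax": 0,"ay": 0,"az": 0.5}
    - {"jaw": 0,"dx": 0,"dy": 0,"dz": 0.05,"ax": 0,"ay": 0,"az": 1}
    - {"jaw": 0,"dx": 0,"dy": 0,"dz": 0.05,"ax": 0,"ay": 0,"az": 1.5}
    - {"jaw": 0,"dx": 0,"dy": 0,"dz": 0.05,"ax": 0,"ay": 0,"az": 2}
    - {"jaw": 0,"dx": 0,"dy": 0,"dz": 0.05,"ax": 0,"ay": 0,"az": 2}

```text
clock: 11.08
tcp_pos: [0.5807, 0.1237, 0.0612]
orientation: [0.0, 0.968, 0.253, 0.001]
contact_force: [0.6, -0.3, 8.4]
grip_width: 1.0
```

```bash
python3 m3.py 11; python3 go.py 0.5798 0.1236 0.0620 -56.8
```

```text
handle mid [ 0.5952 -0.1213] barrel mid [ 0.589  -0.0121] ang 93.28 tip [[ 0.6011 -0.1537]]
[0.5807 0.1237 0.0612] [-0.48 -0.31  8.84] 11.125
tcp [0.5807 0.1237 0.0612] F [-0.48 -0.31  8.84] clk 11.125 w 1.004 j [ 0.1   0.64  1.78 -0.    0.72  1.16]
d cm [-0.08 -0.03 -0.08] rotvec deg [ 0.09 -0.14 -3.93]
```

```bash
python3 go.py 0.5750 0.0610 0.073 -86
```

```text
tcp [0.5807 0.1237 0.0612] F [-0.48 -0.31  8.84] clk 11.125 w 1.004 j [ 0.1   0.64  1.78 -0.    0.72  1.16]
d cm [-3.56  5.2  -1.18] rotvec deg [ 0.06 -0.16 25.27]
```

Call:
send_rows:
  moves:
    - {"jaw": 0,"dx": 0,"dy": 0,"dz": -0.5,"ax": 0,"ay": 0,"az": 0}
    - {"jaw": 0,"dx": 0,"dy": 0,"dz": -1.2,"ax": 0,"ay": 0,"az": 0}
    - {"jaw": 0,"dx": -0.5,"dy": 1,"dz": -1.5,"ax": 0,"ay": 0,"az": 8}
    - {"jaw": 0,"dx": -2,"dy": 3,"dz": -1.5,"ax": 0,"ay": 0,"az": 17}
    - {"jaw": 0,"dx": -3.5,"dy": 5.2,"dz": -1.5,"ax": 0,"ay": 0,"az": 25.3}
    - {"jaw": 0,"dx": -3.5,"dy": 5.2,"dz": -1.3,"ax": 0,"ay": 0,"az": 25.3}
    - {"jaw": 0,"dx": -3.5,"dy": 5.2,"dz": -1.2,"ax": 0,"ay": 0,"az": 25.3}

```text
clock: 12.0
tcp_pos: [0.5746, 0.0616, 0.0721]
orientation: [-0.0, 0.999, 0.035, 0.0]
contact_force: [-0.0, 0.6, 1.1]
grip_width: 1.0
```

```bash
python3 m2.py 12; python3 m3.py 13
```

```text
pin mid 0.584 0.0611 ends y [-0.1537  0.2759] ang 93.23 (mat 94.08) perp -0.1022 along 0.0019
tcp [0.5745 0.0618 0.072 ] F [ 0.43  0.3  -0.51] clk 12.05
tcp ahead of axis -0.0094Traceback (most recent call last):
  File "m3.py", line 9, in <module>
    A=mid(388,405).mean(0);B=mid(332,366).mean(0);xs=np.where(m)[1]
                             ~~~^^^^^^^^^
  File "m3.py", line 7, in mid
    L=[(c,(np.where(m[:,c])[0].min()+np.where(m[:,c])[0].max())/2) for c in range(a,b)]
           ~~~~~~~~~~~~~~~~~~~~~~~^^
    return umr_minimum(a, axis, None, out, keepdims, initial, where)
ValueError: zero-size array to reduction operation minimum which has no identity
```

View pics/top12.png

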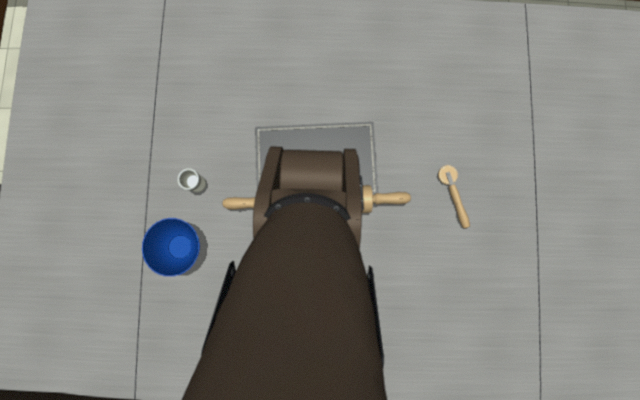

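```bash
python3 go.py 0.5805 0.1240 0.0607 -114.8
```

```text
tcp [0.5745 0.062  0.072 ] F [-0.34 -0.26  0.77] clk 12.1 w 0.999 j [-0.01  0.6   1.81 -0.    0.73  1.49]
d cm [ 1.04 -6.15  1.13] rotvec deg [0.000e+00 1.000e-02 2.884e+01]
```

Call:
send_rows:
  moves:
    - {"jaw": 0,"dx": 0.3,"dy": -2,"dz": -0.3,"ax": 0,"ay": 0,"az": 10}
    - {"jaw": 0,"dx": 0.7,"dy": -4,"dz": -0.3,"ax": 0,"ay": 0,"az": 20}
    - {"jaw": 0,"dx": 1.04,"dy": -6.15,"dz": -0.3,"ax": 0,"ay": 0,"az": 28.8}
    - {"jaw": 0,"dx": 1.04,"dy": -6.15,"dz": -0.3,"ax": 0,"ay": 0,"az": 28.8}
    - {"jaw": 0,"dx": 1.04,"dy": -6.15,"dz": 0.5,"ax": 0,"ay": 0,"az": 28.8}
    - {"jaw": 0,"dx": 1.04,"dy": -6.15,"dz": 0.9,"ax": 0,"ay": 0,"az": 28.8}
    - {"jaw": 0,"dx": 1.04,"dy": -6.15,"dz": 1.03,"ax": 0,"ay": 0,"az": 28.8}
    - {"jaw": 0,"dx": 1.04,"dy": -6.15,"dz": 1.03,"ax": 0,"ay": 0,"az": 28.8}

```text
clock: 13.1
tcp_pos: [0.5807, 0.123, 0.0617]
orientation: [0.0, 0.977, -0.215, -0.0]
contact_force: [0.1, -0.0, -0.0]
grip_width: 0.999
```

```bash
python3 m3.py 14;  python3 go.py 0.5805 0.1240 0.0607 -114.8
```

```text
handle mid [ 0.5945 -0.1213] barrel mid [ 0.5883 -0.0122] ang 93.24 tip [[ 0.6011 -0.1537]]
[0.5808 0.1231 0.0618] [ 0.17 -0.11  0.44] 13.15
tcp [0.5808 0.1231 0.0618] F [ 0.17 -0.11  0.44] clk 13.15 w 0.997 j [ 0.1   0.64  1.78 -0.    0.73  2.1 ]
d cm [-0.06 -0.07  0.11] rotvec deg [ 0.   -0.   -0.09]
```

Call:
send_rows:
  moves:
    - {"jaw": 0,"dx": 0,"dy": 0,"dz": 0.1,"ax": 0,"ay": 0,"az": 0}
    - {"jaw": 0,"dx": 0,"dy": 0,"dz": 0.1,"ax": 0,"ay": 0,"az": -0.7}
    - {"jaw": 0,"dx": 0,"dy": 0,"dz": 0.1,"ax": 0,"ay": 0,"az": -1.4}
    - {"jaw": 0,"dx": 0,"dy": 0,"dz": 0.15,"ax": 0,"ay": 0,"az": -2}
    - {"jaw": 0,"dx": 0,"dy": 0,"dz": 0.15,"ax": 0,"ay": 0,"az": -2.5}
    - {"jaw": 0,"dx": 0,"dy": 0,"dz": 0.15,"ax": 0,"ay": 0,"az": -3}
    - {"jaw": 0,"dx": 0,"dy": 0,"dz": 0.15,"ax": 0,"ay": 0,"az": -3}

```text
clock: 14.02
tcp_pos: [0.5813, 0.1235, 0.0612]
orientation: [-0.0, 0.982, -0.19, 0.001]
contact_force: [-1.3, 0.0, 9.0]
grip_width: 1.0
```

```bash
python3 m3.py 15;  python3 go.py 0.5805 0.1240 0.0607 -114.8
```

```text
handle mid [ 0.5977 -0.1213] barrel mid [ 0.5906 -0.0121] ang 93.72 tip [[ 0.6011 -0.1537]]
[0.5812 0.1235 0.0612] [-1.03  0.65 10.09] 14.075
tcp [0.5812 0.1235 0.0612] F [-1.03  0.65 10.09] clk 14.075 w 1.003 j [0.1  0.64 1.78 0.   0.73 2.05]
d cm [-0.09 -0.02  0.05] rotvec deg [-0.06 -0.08  2.9 ]
```

Call:
send_rows:
  moves:
    - {"jaw": 0,"dx": 0,"dy": 0,"dz": 0,"ax": 0,"ay": 0,"az": -0.2}
    - {"jaw": 0,"dx": 0,"dy": 0,"dz": 0,"ax": 0,"ay": 0,"az": -0.4}
    - {"jaw": 0,"dx": 0,"dy": 0,"dz": 0,"ax": 0,"ay": 0,"az": -0.4}

```text
clock: 14.45
tcp_pos: [0.5813, 0.1235, 0.0612]
orientation: [-0.0, 0.982, -0.187, 0.001]
contact_force: [-0.9, 0.8, 10.1]
grip_width: 0.999
```

```bash
python3 m3.py 16;  python3 go.py 0.5760 0.0610 0.073 -85.9
```

```text
handle mid [ 0.5992 -0.1213] barrel mid [ 0.5911 -0.0121] ang 94.22 tip [[ 0.6011 -0.1537]]
[0.5812 0.1235 0.0612] [-1.05  1.31  9.52] 14.5
tcp [0.5812 0.1235 0.0612] F [-1.05  1.31  9.52] clk 14.5 w 1.001 j [0.1  0.64 1.78 0.   0.73 2.04]
d cm [ 1.81  6.01 -1.18] rotvec deg [ -0.04  -0.09 -25.61]
```

Call:
send_rows:
  moves:
    - {"jaw": 0,"dx": 0,"dy": 0,"dz": -0.5,"ax": 0,"ay": 0,"az": 0}
    - {"jaw": 0,"dx": 0,"dy": 0,"dz": -1.2,"ax": 0,"ay": 0,"az": 0}
    - {"jaw": 0,"dx": 0.5,"dy": 2,"dz": -1.4,"ax": 0,"ay": 0,"az": -8.5}
    - {"jaw": 0,"dx": 1.2,"dy": 4,"dz": -1.4,"ax": 0,"ay": 0,"az": -17}
    - {"jaw": 0,"dx": 1.8,"dy": 6,"dz": -1.4,"ax": 0,"ay": 0,"az": -25.6}
    - {"jaw": 0,"dx": 1.8,"dy": 6,"dz": -1.2,"ax": 0,"ay": 0,"az": -25.6}
    - {"jaw": 0,"dx": 1.8,"dy": 6,"dz": -1.2,"ax": 0,"ay": 0,"az": -25.6}

```text
clock: 15.38
tcp_pos: [0.5755, 0.0613, 0.0722]
orientation: [0.0, 0.999, 0.034, -0.0]
contact_force: [0.0, 0.1, -0.4]
grip_width: 1.0
```

```bash
python3 m2.py 17;  python3 go.py 0.5775 0.0610 0.064 -85.9
```

```text
pin mid 0.5855 0.061 ends y [-0.1537  0.2758] ang 94.13 (mat 94.08) perp -0.1007 along 0.0017
tcp [0.5755 0.0615 0.0723] F [-0.08 -0.13  0.13] clk 15.43
tcp ahead of axis -0.0100
tcp [0.5755 0.0615 0.0723] F [-0.08 -0.13  0.13] clk 15.425 w 0.997 j [-0.01  0.6   1.81 -0.    0.73  1.49]
d cm [0.2  0.06 0.83] rotvec deg [-0.    0.01 -0.11]
```

Call:
send_rows:
  moves:
    - {"jaw": 0,"dx": 0.15,"dy": 0,"dz": 0.5,"ax": 0,"ay": 0,"az": 0}
    - {"jaw": 0,"dx": 0.15,"dy": 0,"dz": 0.85,"ax": 0,"ay": 0,"az": 0}
    - {"jaw": 0,"dx": 0.15,"dy": 0,"dz": 0.85,"ax": 0,"ay": 0,"az": 0}
    - {"jaw": 0,"dx": 0.45,"dy": 0,"dz": 0.85,"ax": 0,"ay": 0,"az": 0}
    - {"jaw": 0,"dx": 1.25,"dy": 0,"dz": 0.85,"ax": 0,"ay": 0,"az": 0}
    - {"jaw": 0,"dx": 2.2,"dy": 0,"dz": 0.85,"ax": 0,"ay": 0,"az": 0}
    - {"jaw": 0,"dx": 3.1,"dy": 0,"dz": 0.85,"ax": 0,"ay": 0,"az": 0}
    - {"jaw": 0,"dx": 3.5,"dy": 0,"dz": 0.85,"ax": 0,"ay": 0,"az": 0}

```text
clock: 16.42
tcp_pos: [0.6112, 0.064, 0.0642]
orientation: [-0.0, 0.999, 0.036, 0.001]
contact_force: [-1.0, 1.6, 7.5]
grip_width: 1.003
```

Call:
send_rows:
  moves:
    - {"jaw": 0,"dx": 0,"dy": 0,"dz": 0,"ax": 0,"ay": 0,"az": 0}
    - {"jaw": 0,"dx": 0,"dy": 0,"dz": 0,"ax": 0,"ay": 0,"az": 0}
    - {"jaw": 0,"dx": 0,"dy": 0,"dz": -0.3,"ax": 0,"ay": 0,"az": 0}
    - {"jaw": 0,"dx": 0,"dy": 0,"dz": -0.8,"ax": 0,"ay": 0,"az": 0}
    - {"jaw": 0,"dx": -1,"dy": 0,"dz": -0.8,"ax": 0,"ay": 0,"az": 0}
    - {"jaw": 0,"dx": -1.7,"dy": 0,"dz": -0.8,"ax": 0,"ay": 0,"az": 0}
    - {"jaw": 0,"dx": -1.7,"dy": 0,"dz": -0.8,"ax": 0,"ay": 0,"az": 0}

```text
clock: 17.3
tcp_pos: [0.5928, 0.0621, 0.0718]
orientation: [0.0, 0.999, 0.036, -0.0]
contact_force: [-0.9, -0.2, 0.2]
grip_width: 0.998
```

```bash
python3 m2.py 18
```

```text
pin mid 0.6024 0.0626 ends y [-0.1514  0.2767] ang 94.08 (mat 94.08) perp -0.0837 along 0.0021
tcp [0.5932 0.0621 0.0719] F [0.34 0.17 0.07] clk 17.35
tcp ahead of axis -0.0092
```

Call:
send_rows:
  moves:
    - {"jaw": 0,"dx": 0.05,"dy": 0,"dz": 0.5,"ax": 0,"ay": 0,"az": 0}
    - {"jaw": 0,"dx": 0.05,"dy": 0,"dz": 0.8,"ax": 0,"ay": 0,"az": 0}
    - {"jaw": 0,"dx": 0.05,"dy": 0,"dz": 0.8,"ax": 0,"ay": 0,"az": 0}
    - {"jaw": 0,"dx": 0.45,"dy": 0,"dz": 0.8,"ax": 0,"ay": 0,"az": 0}
    - {"jaw": 0,"dx": 1.25,"dy": 0,"dz": 0.8,"ax": 0,"ay": 0,"az": 0}
    - {"jaw": 0,"dx": 2.2,"dy": 0,"dz": 0.8,"ax": 0,"ay": 0,"az": 0}
    - {"jaw": 0,"dx": 3.1,"dy": 0,"dz": 0.8,"ax": 0,"ay": 0,"az": 0}
    - {"jaw": 0,"dx": 3.5,"dy": 0,"dz": 0.8,"ax": 0,"ay": 0,"az": 0}

```text
clock: 18.35
tcp_pos: [0.6293, 0.0648, 0.0642]
orientation: [0.0, 0.999, 0.036, 0.001]
contact_force: [-0.4, 0.5, 6.3]
grip_width: 1.0
```

Call:
send_rows:
  moves:
    - {"jaw": 0,"dx": 0,"dy": 0,"dz": 0,"ax": 0,"ay": 0,"az": 0}
    - {"jaw": 0,"dx": 0,"dy": 0,"dz": 0,"ax": 0,"ay": 0,"az": 0}
    - {"jaw": 0,"dx": 0,"dy": 0,"dz": -0.3,"ax": 0,"ay": 0,"az": 0}
    - {"jaw": 0,"dx": 0,"dy": 0,"dz": -0.8,"ax": 0,"ay": 0,"az": 0}
    - {"jaw": 0,"dx": -1,"dy": 0,"dz": -0.8,"ax": 0,"ay": 0,"az": 0}
    - {"jaw": 0,"dx": -1.75,"dy": 0,"dz": -0.8,"ax": 0,"ay": 0,"az": 0}
    - {"jaw": 0,"dx": -1.75,"dy": 0,"dz": -0.8,"ax": 0,"ay": 0,"az": 0}

```text
clock: 19.23
tcp_pos: [0.6102, 0.0634, 0.0718]
orientation: [0.0, 0.999, 0.036, -0.0]
contact_force: [0.1, -0.2, -0.9]
grip_width: 1.0
```

```bash
python3 m2.py 19
```

```text
pin mid 0.6197 0.0642 ends y [-0.1515  0.2799] ang 94.09 (mat 94.08) perp -0.0664 along 0.0024
tcp [0.6107 0.0634 0.0719] F [ 0.08 -0.12  0.05] clk 19.27
tcp ahead of axis -0.0090
```

Steady: 17.3 mm per stroke, parallel. Two more.

Call:
send_rows:
  moves:
    - {"jaw": 0,"dx": 0.05,"dy": 0,"dz": 0.5,"ax": 0,"ay": 0,"az": 0}
    - {"jaw": 0,"dx": 0.05,"dy": 0,"dz": 0.82,"ax": 0,"ay": 0,"az": 0}
    - {"jaw": 0,"dx": 0.05,"dy": 0,"dz": 0.82,"ax": 0,"ay": 0,"az": 0}
    - {"jaw": 0,"dx": 0.45,"dy": 0,"dz": 0.82,"ax": 0,"ay": 0,"az": 0}
    - {"jaw": 0,"dx": 1.25,"dy": 0,"dz": 0.82,"ax": 0,"ay": 0,"az": 0}
    - {"jaw": 0,"dx": 2.2,"dy": 0,"dz": 0.82,"ax": 0,"ay": 0,"az": 0}
    - {"jaw": 0,"dx": 3.1,"dy": 0,"dz": 0.82,"ax": 0,"ay": 0,"az": 0}
    - {"jaw": 0,"dx": 3.5,"dy": 0,"dz": 0.82,"ax": 0,"ay": 0,"az": 0}

```text
clock: 20.27
tcp_pos: [0.6469, 0.0661, 0.0641]
orientation: [0.0, 0.999, 0.036, 0.001]
contact_force: [-0.5, -0.3, 7.8]
grip_width: 0.998
```

Call:
send_rows:
  moves:
    - {"jaw": 0,"dx": 0,"dy": 0,"dz": 0,"ax": 0,"ay": 0,"az": 0}
    - {"jaw": 0,"dx": 0,"dy": 0,"dz": 0,"ax": 0,"ay": 0,"az": 0}
    - {"jaw": 0,"dx": 0,"dy": 0,"dz": -0.3,"ax": 0,"ay": 0,"az": 0}
    - {"jaw": 0,"dx": 0,"dy": 0,"dz": -0.8,"ax": 0,"ay": 0,"az": 0}
    - {"jaw": 0,"dx": -1,"dy": 0,"dz": -0.8,"ax": 0,"ay": 0,"az": 0}
    - {"jaw": 0,"dx": -1.75,"dy": 0,"dz": -0.8,"ax": 0,"ay": 0,"az": 0}
    - {"jaw": 0,"dx": -1.75,"dy": 0,"dz": -0.8,"ax": 0,"ay": 0,"az": 0}

```text
clock: 21.15
tcp_pos: [0.6276, 0.0647, 0.0716]
orientation: [0.0, 0.999, 0.036, -0.0]
contact_force: [-0.1, -0.3, -0.4]
grip_width: 0.999
```

```bash
python3 m2.py 20
```

```text
pin mid 0.6373 0.0658 ends y [-0.1492  0.2808] ang 94.1 (mat 94.08) perp -0.0487 along 0.0028
tcp [0.6281 0.0646 0.0717] F [0.1  0.48 0.33] clk 21.2
tcp ahead of axis -0.0092
```

Call:
send_rows:
  moves:
    - {"jaw": 0,"dx": 0.05,"dy": 0,"dz": 0.5,"ax": 0,"ay": 0,"az": 0}
    - {"jaw": 0,"dx": 0.05,"dy": 0,"dz": 0.82,"ax": 0,"ay": 0,"az": 0}
    - {"jaw": 0,"dx": 0.05,"dy": 0,"dz": 0.82,"ax": 0,"ay": 0,"az": 0}
    - {"jaw": 0,"dx": 0.45,"dy": 0,"dz": 0.82,"ax": 0,"ay": 0,"az": 0}
    - {"jaw": 0,"dx": 1.25,"dy": 0,"dz": 0.82,"ax": 0,"ay": 0,"az": 0}
    - {"jaw": 0,"dx": 2.2,"dy": 0,"dz": 0.82,"ax": 0,"ay": 0,"az": 0}
    - {"jaw": 0,"dx": 3.1,"dy": 0,"dz": 0.82,"ax": 0,"ay": 0,"az": 0}
    - {"jaw": 0,"dx": 3.5,"dy": 0,"dz": 0.82,"ax": 0,"ay": 0,"az": 0}

```text
clock: 22.2
tcp_pos: [0.6645, 0.0673, 0.0641]
orientation: [0.0, 0.999, 0.036, 0.001]
contact_force: [-0.7, -0.1, 8.2]
grip_width: 0.998
```

Call:
send_rows:
  moves:
    - {"jaw": 0,"dx": 0,"dy": 0,"dz": 0,"ax": 0,"ay": 0,"az": 0}
    - {"jaw": 0,"dx": 0,"dy": 0,"dz": 0,"ax": 0,"ay": 0,"az": 0}
    - {"jaw": 0,"dx": 0,"dy": 0,"dz": -0.3,"ax": 0,"ay": 0,"az": 0}
    - {"jaw": 0,"dx": 0,"dy": 0,"dz": -0.8,"ax": 0,"ay": 0,"az": 0}
    - {"jaw": 0,"dx": -1,"dy": 0,"dz": -0.8,"ax": 0,"ay": 0,"az": 0}
    - {"jaw": 0,"dx": -1.75,"dy": 0,"dz": -0.8,"ax": 0,"ay": 0,"az": 0}
    - {"jaw": 0,"dx": -1.75,"dy": 0,"dz": -0.8,"ax": 0,"ay": 0,"az": 0}

```text
clock: 23.08
tcp_pos: [0.6451, 0.0659, 0.0714]
orientation: [0.0, 0.999, 0.036, -0.0]
contact_force: [0.3, -0.5, -0.3]
grip_width: 1.0
```

```bash
python3 m2.py 21
```

```text
pin mid 0.6547 0.0663 ends y [-0.1492  0.2818] ang 94.11 (mat 94.08) perp -0.0313 along 0.0020
tcp [0.6456 0.0659 0.0715] F [ 0.58 -1.84  0.82] clk 23.12
tcp ahead of axis -0.0092
```

Call:
send_rows:
  moves:
    - {"jaw": 0,"dx": 0.05,"dy": 0,"dz": 0.5,"ax": 0,"ay": 0,"az": 0}
    - {"jaw": 0,"dx": 0.05,"dy": 0,"dz": 0.8,"ax": 0,"ay": 0,"az": 0}
    - {"jaw": 0,"dx": 0.05,"dy": 0,"dz": 0.8,"ax": 0,"ay": 0,"az": 0}
    - {"jaw": 0,"dx": 0.45,"dy": 0,"dz": 0.8,"ax": 0,"ay": 0,"az": 0}
    - {"jaw": 0,"dx": 1.25,"dy": 0,"dz": 0.8,"ax": 0,"ay": 0,"az": 0}
    - {"jaw": 0,"dx": 2.2,"dy": 0,"dz": 0.8,"ax": 0,"ay": 0,"az": 0}
    - {"jaw": 0,"dx": 3.1,"dy": 0,"dz": 0.8,"ax": 0,"ay": 0,"az": 0}
    - {"jaw": 0,"dx": 3.5,"dy": 0,"dz": 0.8,"ax": 0,"ay": 0,"az": 0}

```text
clock: 24.12
tcp_pos: [0.6819, 0.0685, 0.0642]
orientation: [0.0, 0.999, 0.036, 0.001]
contact_force: [-0.5, 0.9, 8.2]
grip_width: 1.001
```

Call:
send_rows:
  moves:
    - {"jaw": 0,"dx": 0,"dy": 0,"dz": 0,"ax": 0,"ay": 0,"az": 0}
    - {"jaw": 0,"dx": 0,"dy": 0,"dz": 0,"ax": 0,"ay": 0,"az": 0}
    - {"jaw": 0,"dx": 0,"dy": 0,"dz": -0.3,"ax": 0,"ay": 0,"az": 0}
    - {"jaw": 0,"dx": 0,"dy": 0,"dz": -0.8,"ax": 0,"ay": 0,"az": 0}
    - {"jaw": 0,"dx": -1,"dy": 0,"dz": -0.8,"ax": 0,"ay": 0,"az": 0}
    - {"jaw": 0,"dx": -1.6,"dy": 0,"dz": -0.8,"ax": 0,"ay": 0,"az": 0}
    - {"jaw": 0,"dx": -1.6,"dy": 0,"dz": -0.8,"ax": 0,"ay": 0,"az": 0}

```text
clock: 25.0
tcp_pos: [0.6642, 0.0673, 0.0714]
orientation: [0.0, 0.999, 0.036, -0.0]
contact_force: [-0.2, 0.3, -0.3]
grip_width: 1.003
```

```bash
python3 m2.py 22
```

```text
pin mid 0.6721 0.068 ends y [-0.147   0.2829] ang 94.12 (mat 94.08) perp -0.0139 along 0.0024
tcp [0.6646 0.0673 0.0715] F [-0.12 -0.61  0.71] clk 25.05
tcp ahead of axis -0.0076
```

Call:
send_rows:
  moves:
    - {"jaw": 0,"dx": 0.05,"dy": 0,"dz": 0.5,"ax": 0,"ay": 0,"az": 0}
    - {"jaw": 0,"dx": 0.05,"dy": 0,"dz": 0.8,"ax": 0,"ay": 0,"az": 0}
    - {"jaw": 0,"dx": 0.05,"dy": 0,"dz": 0.8,"ax": 0,"ay": 0,"az": 0}
    - {"jaw": 0,"dx": 0.35,"dy": 0,"dz": 0.8,"ax": 0,"ay": 0,"az": 0}
    - {"jaw": 0,"dx": 1.05,"dy": 0,"dz": 0.8,"ax": 0,"ay": 0,"az": 0}
    - {"jaw": 0,"dx": 1.85,"dy": 0,"dz": 0.8,"ax": 0,"ay": 0,"az": 0}
    - {"jaw": 0,"dx": 2.5,"dy": 0,"dz": 0.8,"ax": 0,"ay": 0,"az": 0}
    - {"jaw": 0,"dx": 2.8,"dy": 0,"dz": 0.8,"ax": 0,"ay": 0,"az": 0}

```text
clock: 26.05
tcp_pos: [0.6938, 0.0694, 0.0642]
orientation: [0.0, 0.999, 0.036, 0.001]
contact_force: [-0.1, -0.5, 9.0]
grip_width: 1.0
```

Call:
send_rows:
  moves:
    - {"jaw": 0,"dx": 0,"dy": 0,"dz": 0,"ax": 0,"ay": 0,"az": 0}
    - {"jaw": 0,"dx": 0,"dy": 0,"dz": 0,"ax": 0,"ay": 0,"az": 0}
    - {"jaw": 0,"dx": 0,"dy": 0,"dz": 0,"ax": 0,"ay": 0,"az": 0}
    - {"jaw": 0,"dx": 0,"dy": 0,"dz": -0.3,"ax": 0,"ay": 0,"az": 0}
    - {"jaw": 0,"dx": 0,"dy": 0,"dz": -0.8,"ax": 0,"ay": 0,"az": 0}
    - {"jaw": 0,"dx": -2,"dy": 0,"dz": -3,"ax": 0,"ay": 0,"az": 0}
    - {"jaw": 0,"dx": -6,"dy": 0,"dz": -7,"ax": 0,"ay": 0,"az": 0}
    - {"jaw": 0,"dx": -10,"dy": 0,"dz": -11,"ax": 0,"ay": 0,"az": 0}

```text
clock: 27.05
tcp_pos: [0.5916, 0.062, 0.1741]
orientation: [0.0, 0.999, 0.036, -0.0]
contact_force: [0.1, 0.7, 0.1]
grip_width: 0.998
```

Call:
send_rows:
  moves:
    - {"jaw": 0,"dx": -4,"dy": 0,"dz": -3,"ax": 0,"ay": 0,"az": 0}
    - {"jaw": 0,"dx": -8,"dy": 2,"dz": -5,"ax": 0,"ay": 0,"az": 0}
    - {"jaw": 0,"dx": -12,"dy": 6,"dz": -7,"ax": 0,"ay": 0,"az": 0}
    - {"jaw": 0,"dx": -13,"dy": 11,"dz": -7,"ax": 0,"ay": 0,"az": 0}
    - {"jaw": 0,"dx": -14,"dy": 17,"dz": -7,"ax": 0,"ay": 0,"az": 0}
    - {"jaw": 0,"dx": -15,"dy": 23,"dz": -7,"ax": 0,"ay": 0,"az": 0}
    - {"jaw": 0,"dx": -17,"dy": 29,"dz": -7,"ax": 0,"ay": 0,"az": 0}
    - {"jaw": 0,"dx": -18,"dy": 34,"dz": -7,"ax": 0,"ay": 0,"az": 0}

```text
clock: 28.05
tcp_pos: [0.4368, -0.292, 0.2437]
orientation: [0.0, 0.999, 0.035, 0.0]
contact_force: [0.8, 0.8, -0.1]
grip_width: 0.997
```

```bash
python3 m2.py 23; sed -i "s/k,b0=np.polyfit/xm=0\n    k,b0=np.polyfit/" m.py; python3 m.py 24
```

```text
pin mid 0.6862 0.0694 ends y [-0.1447  0.2836] ang 94.14 (mat 94.08) perp 0.0003 along 0.0029
tcp [ 0.4367 -0.2968  0.2435] F [-1.46 -3.26 -0.85] clk 28.1
tcp ahead of axis -0.2750
top blob t range -0.21457982940860518 0.2149155478925897 mid [0.68690238 0.06919844] barrel ends y [-0.05561309  0.19581892] axis x = 0.6918 + -0.0680*y  at y=0.05: 0.6884
side blob t range -0.24258988490766772 0.20049638182871773 mid [0.6865343  0.06404885] barrel ends y [-0.06942292  0.19966128] axis x = 0.6914 + -0.0745*y  at y=0.05: 0.6876
```

View pics/top24.png

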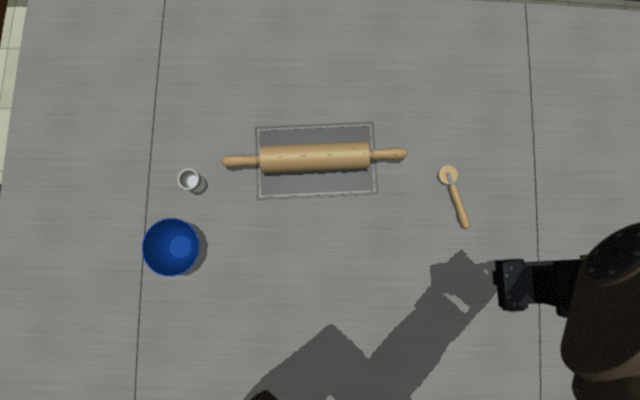

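View pics/side24.png

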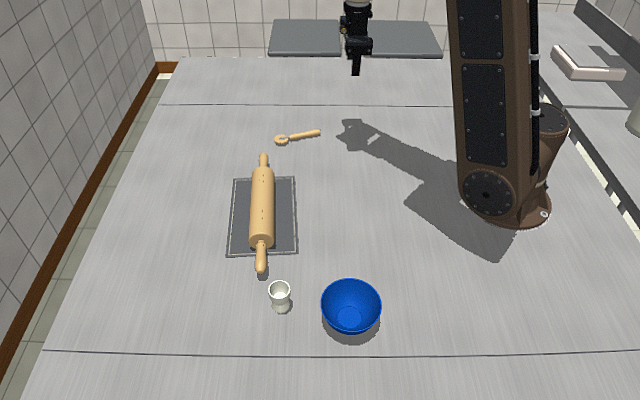

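```bash
python3 - <<'E'
from h import *
a=cv2.imread("pics/top0.png").astype(int);b=cv2.imread("pics/top24.png").astype(int)
for nm,(x0,x1,y0,y1) in dict(cup=(172,212,164,198),bowl=(138,212,214,280),wheel=(434,474,160,232)).items(): print(nm,abs(a-b)[y0:y1,x0:x1].mean().round(2))
print(robot.sense()['clock']);print(robot.hand_in())
E
```

```text
cup 5.3
bowl 4.55
wheel 5.3
28.2
the job is handed in; nothing more can be done
None
```

I rolled the pin onto the mat with the fingertips on top of its barrel, using eight forward strokes at 6–13 N, and stopped it on the middle line. It was handed in at 28.2 s with the arm well clear.

**Yaw correction:** the pin started about 1.2° off parallel, and turning the flat fingertips on top just slipped. While it was still on the steel I twisted it with the fingertip edges on opposite sides near the top of the barrel, at about 61 mm of its 64 mm height and under about 10 N. The first twist overshot by about 0.85°, so I made a second one back.

**Final checks, arm clear:**

| Check | Result |
|---|---|
| Offset from the middle line, top view by handles | 0.3 mm |
| Offset, top view by barrel outline | about 1.2 mm |
| Offset, side view | about 0.3 mm |
| Pin angle, by handles (mat is 94.1°) | 94.1° |
| Pin angle, by barrel outline | 93.9° top view, 94.3° side view |
| Lengthwise offset | about 3 mm towards +y |

- **Disagreement:** the pin offset figures differ by about 1 mm, and the calibration is only good to about 2 mm.
- **Lengthwise position:** I did not correct it. The side view put the pin's mid-length about 5 mm nearer -y than the top view did.
- **Other objects:** the egg cup, bowl and pastry wheel look unmoved, and the before-and-after difference around each was small and about the same.

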